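# Clamp the upper pole onto the craft-table tripod

### The job

Stand the loose flanged pole section on the tripod's flange so that it sits down fully over the brass spigot, swing the blue collar jaw shut around the two flanges, then swing the red latch hook shut across the jaw. Do not tip the pole section over, and leave the glue bottle, glue stick, phone and note block where they are.

Things in the scene. Friction and masses are not known exactly. Their poses are not given: they have to be found in the camera images.
- pole_mid (a point): centre of the loose pole section, half-way up: an aluminium tube 28 mm in diameter with an orange band and a black cap (29 mm), 85 mm tall in all, standing on its steel flange (48 mm in diameter, 10 mm thick, with a bore 23 mm wide and 10 mm deep in its underside). z points along the pole. About 0.22 kg
- pole_foot (a point): centre of the underside of the pole section's flange, 42.5 mm below its centre
- seat (a point): centre of the top face of the tripod's fixed lower flange (48 mm in diameter, 75 mm above the table), where the pole's underside rests once home; its tapered brass spigot, 18 mm in diameter, stands 8 mm up into the pole's bore, 2.5 mm play all round. Axes: the stand's, z up. Fixed dark half-collar round the +x half, top 9 mm above the seat. Legs reach 120 mm out, below 45 mm height
- jaw (a joint): opening of the blue half-ring jaw: 0 shut round the flanges, 1.5 wide open; vertical hinge, opens clockwise seen from above, stays where left, moves with 1 N at its pin. Shut, it covers the seat's -x half and its lip (top 17.5 mm above the seat) lies 2.5 mm over the pole's flange, so it shuts only if the pole is fully down. The latch hook catches the ear at its free end
- jaw_hinge (a point): a point on the jaw's vertical hinge axis (40 mm from the stand's axis, to +y in the seat's frame), at the height to grip the jaw pin
- jaw_pin (a point): grip point of the upright black round pin on the jaw, 13 mm in diameter, 12 mm below its top (top 126 mm above the table; the pin is free for 37 mm below its top, down to the jaw's arm); 90 mm from the hinge axis, it turns with the jaw. With the jaw shut it stands at x -88, y +22 mm in the seat's frame
- latch (a joint): opening angle of the red latch hook: 0 shut across the jaw's ear, up to 1.9 wide open; it turns about a vertical hinge and opens counterclockwise seen from above. It stays where it is left and moves with 1 N at its pin. Shut before the jaw, it blocks the jaw
- latch_hinge (a point): a point on the latch's vertical hinge axis (x +12, y -60 mm in the seat's frame), at the height to grip the latch pin
- latch_pin (a point): grip point of the upright yellow round pin at the end of the latch, 13 mm in diameter, 12 mm below its top (top 126 mm above the table; the pin is free for 40 mm below its top); 66 mm from the hinge axis, it turns with the latch. With the latch shut it stands at x -54, y -60 mm in the seat's frame
- glue_mid (a point): centre of the white glue bottle, 56 mm in diameter, 150 mm tall, standing; a bystander
- stick_mid (a point): centre of the blue glue stick with a yellow cap, 29 mm in diameter, 88 mm tall, standing; a bystander
- phone_mid (a point): centre of the black phone lying flat, 150 x 73 x 9 mm; a bystander
- notes_mid (a point): centre of the yellow note block, 76 x 76 x 20 mm, lying flat; a bystander

How it is judged:
By the outcome, as a careful person would: the job done as asked, in the order asked, and still so for the second after the job is handed in, with the robot touching nothing.
It also fails if it takes over 72 s, if anything falls off the work surface, if the arm or the gripper's body presses on something with over 40 N, if the wrist force passes 120 N, or if a joint passes its speed limit or range.

### The arm

A 6-joint arm with a two-finger parallel gripper is mounted at the origin on the work surface. World frame = base frame: x ahead of the robot, y to its left, z up, the work surface at z = 0. Lengths are in mm, angles in rad, forces in N, time in s.
With the tool pointing down it reaches from about 300 to 775 mm from the base axis. Payload 14.6 kg.
Tool frame: the origin (TCP) lies on the centre line of the jaws, within the pads' length; the fingertips stand manip.finger_overhang ahead of it and the grasp point (between the pads) lies 11 mm behind it (manip.finger_overhang is the distance from the TCP to the fingertips, in mm); y points along the fingers, x is the direction in which the jaws open and shut, and the axes are right-handed (so a half turn about y gives the same grasp; the last joint's range is limited). The gripper opens to 94 mm and grips with 3 to 60 N. Pads are 16 mm wide; open, the fingers measure 119 mm over their backs; the gripper's body (75 mm by 177 mm) begins 78 mm behind the grasp point.
Start: joints at [1.079, 0.3, 1.521, -0, 1.321, -0.067], TCP at [226.672, 501.108, 213.446] pointing down, gripper open.
Joint ranges: [-3.03, 3.03], [-0.79, 2.21], [0.23, 2.52], [-1.04, 4.18], [0, 3.07], [-2.55, 2.55]. Speed limits (rad/s): [2.22, 2.22, 2.57, 3.14, 3.14, 3.14].

### API

Orientations are given as [roll, pitch, yaw] about the fixed x, y, z axes, in that order (R = Rz(yaw) Ry(pitch) Rx(roll)).
In Python, from cell import monitor, viewer, ticket, manip gives the robot as it stands.
- The arm moves only by the shell command python3 -m jog 'ROWS' [FORCE]. ROWS is JSON, a list of rows, each an object of numbers: "grip": the finger opening in cm, from 0 to 9.4; "dx", "dy", "dz": the shift along the tool's x, y, z in cm; "spin": the turn about the tool's y in degrees. In form: [{"grip": .., "dx": .., "dy": .., "dz": .., "spin": ..}, ...]. A call has 1 to 20 rows; each row is the pose to reach, as a shift and turn from the pose commanded when the call began, along the tool's axes at that moment; what a row does not reach only later rows make up. A row lasts 1/8 s, in which the tool goes at most 62.5 mm and 10.7 degrees, less where a joint would pass 70% of its speed; a pose out of reach is approached as far as the arm can. A call with a gripper value outside its range is refused whole. The fingers move at their own pace and stop on an object; FORCE is the grip in N (left out, the last holds). Time passes only in rows, so rows that repeat a pose let the fingers close. It gives the time, the measured TCP pose, the force and the opening at its end, in the units of the state.
- monitor.read_state(): the state, without advancing time (a new reading comes with each control period).
- viewer.camera(name): name is "side" or "top"; returns a dict with "color" (480x640x3 uint8, red, green, blue), "vertical_fov" (degrees; the focal length in pixels is half the picture's height over the tangent of half this angle, whatever the lens; pixels are square), "cx", "cy" (the principal point, pixels), "rvec" (rotation vector, rad) and "tvec" (3), from world to camera coordinates, as OpenCV has them. Camera axes: x right, y down, z forward; pixel columns grow to the right and rows downward; lengths in mm; the calibration is good to about 2 mm. A picture is of the moment at which its call begins. There is no depth.
- ticket.sign_off(): hands the job in, once; it reports no verdict.
The state is a dict: "clock": time; "joints": joint angles; "qd": joint speeds; "effort": joint torques, N m; "eef_pos": TCP position; "eef_rot": TCP orientation; "wrist_force": force on the tool from outside, world axes, zero at the start; "moment": the same for the moment, N m; "finger_gap": finger opening in mm.
Only numpy, scipy, OpenCV 4.12 (cv2) and the standard library are available. Lean on these libraries where they do the work, as an engineer would, in place of code of your own. Each camera call takes 0.05 s, during which the arm holds its last target. There are 200 camera calls.

## Working session

There is one attempt and no reset: what is moved stays moved. The work goes in short steps, Python scripts to look and compute and a shell command to move; the robot and the scene stay as the last step left them, time stands still between calls to the robot, and variables do not carry over. Pictures are saved under pics/ and viewed, about 8 in all and at most 12, crops included, and the job is handed in when it is done.

```bash
ls; mkdir -p pics
cat > h.py <<'E'
import numpy as np, cv2
from cell import monitor, viewer, ticket, manip
def shot(n,f):
    c=viewer.camera(n); cv2.imwrite('pics/'+f,c['color'][:,:,::-1]); 
    np.save('pics/'+f[:-4]+'.npy',c,allow_pickle=True); return c
def load(f): return np.load('pics/'+f+'.npy',allow_pickle=True).item()
def ray(c,u,v):
    f=240/np.tan(np.radians(c['vertical_fov'])/2)
    R=cv2.Rodrigues(np.array(c['rvec'],float))[0]; t=np.array(c['tvec'],float)
    d=R.T@np.array([(u-c['cx'])/f,(v-c['cy'])/f,1]); return -R.T@t, d/np.linalg.norm(d)
def onz(c,u,v,z):
    o,d=ray(c,u,v); return o+d*(z-o[2])/d[2]
def proj(c,p):
    f=240/np.tan(np.radians(c['vertical_fov'])/2)
    q=cv2.Rodrigues(np.array(c['rvec'],float))[0]@np.array(p,float)+np.array(c['tvec'],float)
    return q[0]/q[2]*f+c['cx'], q[1]/q[2]*f+c['cy']
E
python3 - <<'E'
from h import *
for n in('top','side'):
    c=shot(n,n+'0.png'); print(n,c.keys(),{k:v for k,v in c.items() if k!='color'},ray(c,c['cx'],c['cy']))
print(monitor.read_state(), manip.finger_overhang, [x for x in dir(manip) if x[0]!='_'])
E
```

```text
pics
top dict_keys(['color', 'vertical_fov', 'cx', 'cy', 'rvec', 'tvec']) {'vertical_fov': 51.848741451358656, 'cx': 323.750128163156, 'cy': 240.11444909153178, 'rvec': array([ 2.19041731, -2.15092449,  0.1044344 ]), 'tvec': array([  -3.82138487,  576.246039  , 1286.75061494])} (array([ 448.237302  ,    3.70870834, 1336.73887206]), array([ 0.09733515,  0.00224646, -0.99524913]))
side dict_keys(['color', 'vertical_fov', 'cx', 'cy', 'rvec', 'tvec']) {'vertical_fov': 47.213096145025325, 'cx': 316.65669481487384, 'cy': 250.04276622371734, 'rvec': array([ 2.11630187, -0.87846156,  0.432305  ]), 'tvec': array([-412.30871721,  342.84467184,  935.07885762])} (array([ -79.41138886, -643.52062638,  861.09723725]), array([ 0.55710814,  0.53920419, -0.63157688]))
{'clock': 0.1, 'joints': array([ 1.07940759e+00,  3.00387668e-01,  1.52150623e+00, -4.47235505e-06,
        1.32071288e+00, -6.65781466e-02]), 'qd': array([-4.45158828e-04, -2.70305772e-04, -9.36973481e-04, -8.14094407e-04,
        1.21253982e-03, -1.57047793e-05]), 'effort': array([ 1.75564976e-03, -5.32648301e+01, -3.53274643e+01,  7.09791784e-02,
        2.36307346e-02, -1.20050831e-04]), 'eef_pos': array([226.56750166, 500.9179988 , 212.96376007]), 'eef_rot': array([-1.57073318e+00,  1.01216161e-03,  1.14598687e+00]), 'wrist_force': array([ 0.37956407,  0.32928727, -0.14048237]), 'moment': array([0.00630808, 0.05932558, 0.05875457]), 'finger_gap': 93.61355800283201} 8.0 ['Unreachable', 'finger_overhang']
```

View pics/top0.png

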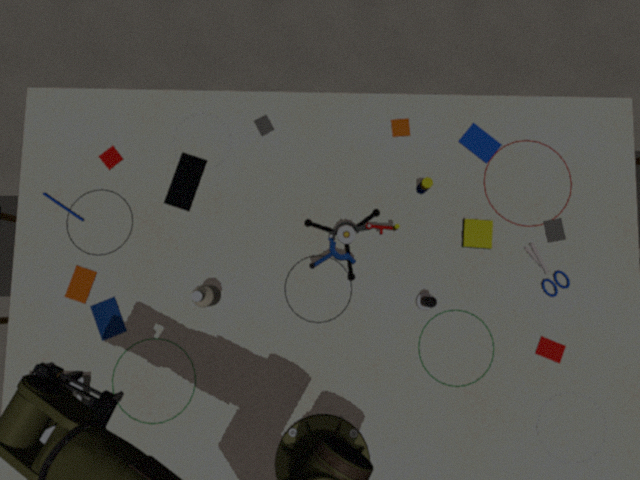

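View pics/side0.png

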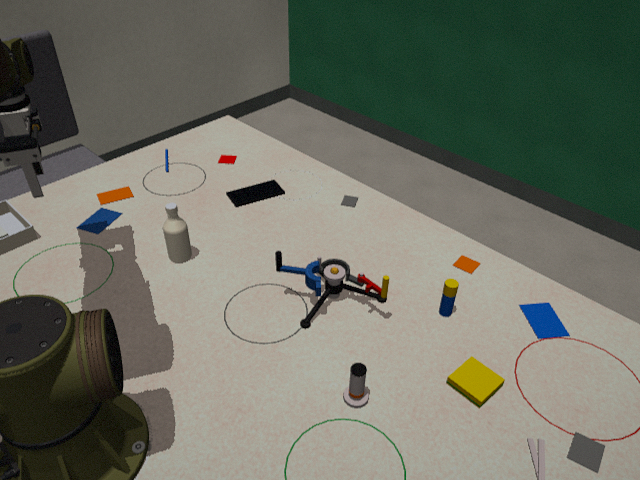

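The top view has the stand at about (345,234), the pole at (428,300), the black jaw pin near (312,266) and the yellow latch pin near (396,227). The side view has the pole at (357,385), the stand at (334,275), the black pin at (279,260) and the yellow pin at (385,287). I'll enlarge both.

Run:
```python
from h import *
a=load('top0')['color'][195:315,295:445,::-1]; b=load('side0')['color'][240:420,250:410,::-1]
a=cv2.convertScaleAbs(cv2.resize(a,None,fx=5,fy=5,interpolation=cv2.INTER_CUBIC),alpha=1.4)
b=cv2.convertScaleAbs(cv2.resize(b,None,fx=3.33,fy=3.33,interpolation=cv2.INTER_CUBIC),alpha=1.3)
cv2.imwrite('pics/topc.png',a);cv2.imwrite('pics/sidec.png',b)
```

```text
(no output)
```

View pics/topc.png

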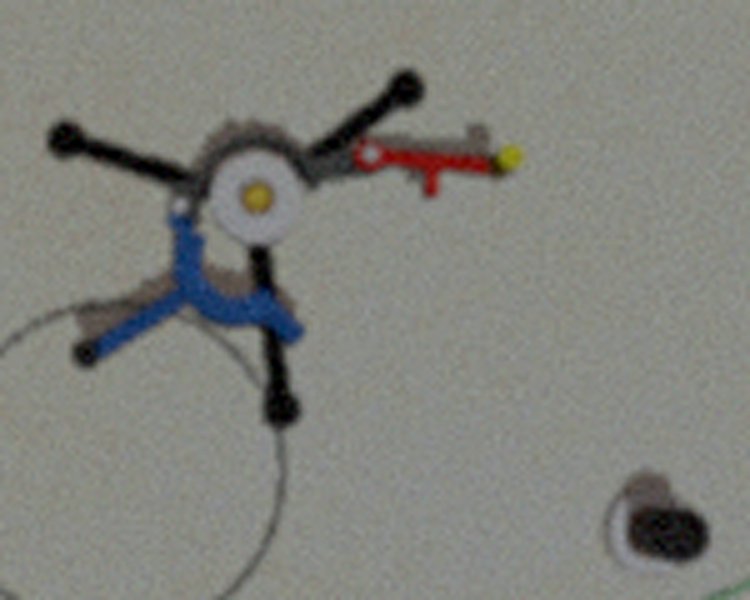

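View pics/sidec.png

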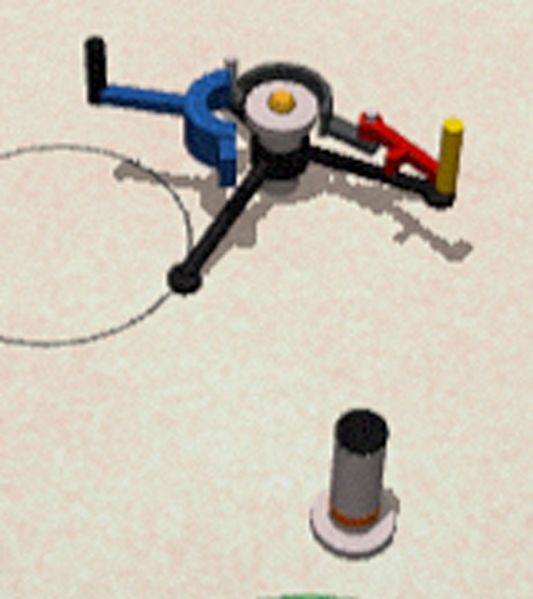

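The crops show the whole mechanism. The jaw is open, with its pin at top-crop (86,349). The latch is open, with its yellow pin at (510,157) and hinge at (370,154). The spigot is at (258,197) and the pole foot at about (650,530). Next I'll measure by masks in both views.

Run:
```python
from h import *
t=load('top0'); s=load('side0')
def blob(c,box,lo,hi):
    x0,y0,x1,y1=box; hsv=cv2.cvtColor(c['color'],cv2.COLOR_RGB2HSV)[y0:y1,x0:x1]
    m=cv2.inRange(hsv,np.array(lo),np.array(hi)); n,l,st,ce=cv2.connectedComponentsWithStats(m)
    if n<2: return None
    i=1+np.argmax(st[1:,4]); a=st[i]; return np.round(ce[i]+[x0,y0],2),(a[0]+x0,a[1]+y0,a[2],a[3],a[4])
Y=((20,110,60),(33,255,255)); O=((8,100,60),(30,255,255)); K=((0,0,0),(180,255,48)); 
W=((0,0,125),(180,40,255)); 
for n,c,bx,r in [('spigot',t,(338,225,355,244),((10,80,60),(32,255,255))),('spigot',s,(322,262,346,282),O),
 ('ypin',t,(388,220,404,234),Y),('ypin',s,(375,270,395,302),Y),
 ('bpin',t,(304,258,317,272),K),('bpin',s,(270,248,287,272),((0,0,0),(180,255,60))),
 ('cap',t,(414,290,440,312),K),('cap',s,(345,360,372,378),((0,0,0),(180,255,60))),
 ('flange',s,(335,380,375,412),((0,0,150),(180,30,255))),('flangeT',t,(335,222,358,246),((0,0,0),(180,45,255))),]:
    b=blob(c,bx,*r); print(n,'top' if c is t else 'side',b)
    if b:
        for z in {'spigot':(83,),'ypin':(126,106),'bpin':(126,),'cap':(85,),'flange':(10,),'flangeT':(75,)}[n]:print('   ',z,onz(c,*b[0],z).round(1))
```

```text
spigot top (array([346.  , 233.88]), (np.int32(344), np.int32(231), np.int32(5), np.int32(6), np.int32(26)))
    83 [587.9 -50.   83. ]
spigot side (array([334.3 , 270.14]), (np.int32(331), np.int32(267), np.int32(8), np.int32(7), np.int32(43)))
    83 [585.3 -53.8  83. ]
ypin top (array([396.35, 226.  ]), (np.int32(394), np.int32(224), np.int32(5), np.int32(5), np.int32(17)))
    126 [ 604.9 -172.3  126. ]
    106 [ 607.5 -175.2  106. ]
ypin side (array([384.68, 286.22]), (np.int32(381), np.int32(275), np.int32(8), np.int32(23), np.int32(131)))
    126 [ 584.1 -188.8  126. ]
    106 [ 602.1 -176.4  106. ]
bpin top (array([312.23, 264.86]), (np.int32(310), np.int32(262), np.int32(5), np.int32(6), np.int32(22)))
    126 [505.2  33.6 126. ]
bpin side (array([279.  , 261.56]), (np.int32(276), np.int32(251), np.int32(11), np.int32(21), np.int32(112)))
    126 [486.9  12.2 126. ]
cap top (array([428.07, 301.01]), (np.int32(421), np.int32(296), np.int32(16), np.int32(11), np.int32(138)))
    85 [ 421.5 -258.8   85. ]
cap side (array([358.16, 369.76]), (np.int32(351), np.int32(363), np.int32(16), np.int32(14), np.int32(176)))
    85 [ 418.9 -267.6   85. ]
flange side (array([353.29, 397.08]), (np.int32(335), np.int32(380), np.int32(40), np.int32(32), np.int32(764)))
    10 [ 413.2 -266.6   10. ]
flangeT top (array([346.08, 233.51]), (np.int32(335), np.int32(222), np.int32(23), np.int32(24), np.int32(497)))
    75 [589.7 -50.5  75. ]
```

Run:
```python
from h import *
t=load('top0'); s=load('side0')
def tri(a,b):
    o1,d1=ray(t,*a);o2,d2=ray(s,*b); A=np.c_[d1,-d2]; k=np.linalg.lstsq(A,o2-o1,rcond=None)[0]
    p,q=o1+k[0]*d1,o2+k[1]*d2; return ((p+q)/2).round(1),round(np.linalg.norm(p-q),1)
print('cap side z85',onz(s,358.2,367.6,85),'flange top z10',onz(s,355.5,396.5,10))
print('bpin top side z126',onz(s,278.6,253.5,126),'top',onz(t,311.8,264.6,126))
print('ypin top side z126',onz(s,386,277.5,126),'top',onz(t,396.6,226,126))
for z in (90,100): print('jh',onz(t,330.6,236.2,z),'lh',onz(t,368.6,225.4,z))
# flange of pole: light crescent + cap, top view hull
h=cv2.cvtColor(t['color'],cv2.COLOR_RGB2HSV)[284:316,408:444]
np.set_printoptions(linewidth=250); print(h[4:28,4:32,2])
```

```text
cap side z85 [ 422.58318051 -264.51145062   85.        ] flange top z10 [ 417.01747733 -268.65953313   10.        ]
bpin top side z126 [503.88736494  32.11946065 126.        ] top [505.797611    34.64059257 126.        ]
ypin top side z126 [ 605.90991113 -174.45805589  126.        ] top [ 604.95062066 -172.87996261  126.        ]
jh [580.4693553  -10.68538345  90.        ] lh [ 609.8553592  -106.89474766   90.        ]
jh [579.40873182 -10.56992951 100.        ] lh [ 608.55903276 -106.00760554  100.        ]
[[100  98  99 100 101  98 102  97 102 100 101  89  88  93 102  99 101 101 101  99 102  99  98 102 101 103  99 100]
 [ 99 102  97  96 102  99 103 101 101  89  83  79  79  83  88  89  93 100 101 103  95  99 100 100  96 100 102  96]
 [103 104 103 100 102 101  99  94  87  74  72  66  68  66  68  73  86  97  99 102 100 105 100 102  97 103 103 101]
 [ 98 101  98  99  98 102  95  93  76  70  60  62  61  59  62  68  74  94  99  99  99 102 103 101 103  95  99 100]
 [ 98  98 101  99 100  99  98  80  63  63  67  61  60  56  64  64  64  90 101 104  99  98 102 102  98  97 103 101]
 [ 98 101 1
[... 1474 characters left out ...]
 100  98]
 [102 100 103  99  97  89  90 102 103 103  86  88  78  62  59  53  36  35  33  28  31  46  62  85  96 101 101 105]
 [100  97 100 101 103  95  85  92 100 101 105 103  92  95  89  85  77  72  57  62  69  82  88  97 103 101  99 100]
 [ 94 106  98  99 103  95  94  87  91  99 100 103  99 101 104 104 106  95  85  84  93  94 104  99 104 106 102  97]
 [ 99  99 101 104 100  98  96  96  97  97  98  96  97  97  95  96  97  99 102  98 100 101 105  98 100  99 104  99]
 [104 103  97  99 104 100 103 101  95 100  96  94  94  97  91  95  97  96  96 102 102 102 102  97  98 102 102 100]
 [103 102  97  99  96 103 102  95  99  99  99  98 100  99  99 104  95 104 103  97  97 101 102 104  99 100 101  99]]
```

Positions from both views, which agree with the given sizes:

| Item | Estimate |
|---|---|
| Seat | (588, -51), stand yaw about 10.2° |
| Pole | (421, -264.5) |
| Jaw pin | (505, 33), opening about 0.91 |
| Latch pin | (605, -174), opening about 1.32 |

Hinge spacing came out at 100.2 mm, against 100.7 mm given. Next I'll work out the approach rows.

```bash
cat >> h.py <<'E'
def rows(*ps, st=None):
    """world targets (x,y,z[,yaw_deg]) -> dx,dy,dz cm, spin deg from the present pose"""
    s=monitor.read_state(); p=s['eef_pos']; R=cv2.Rodrigues(np.zeros(3))[0]
    from scipy.spatial.transform import Rotation as Ro
    R=Ro.from_euler('xyz',s['eef_rot']).as_matrix(); yaw=np.degrees(s['eef_rot'][2])
    for q in ps:
        d=R.T@(np.array(q[:3])-p)/10; sp=(yaw-q[3]) if len(q)>3 else 0
        print(q,'-> dx %.2f dy %.2f dz %.2f spin %.1f'%(*d,sp))
def brief():
    s=monitor.read_state(); print({k:np.round(s[k],2) for k in('clock','eef_pos','eef_rot','wrist_force','finger_gap','joints')})
E
python3 -c "
from h import *
rows((440,110,213),(421,-264.5,213),(421,-264.5,120))"
```

```text
(440, 110, 213) -> dx -26.82 dy 0.02 dz -35.56 spin 0.0
(421, -264.5, 213) -> dx -61.73 dy 0.06 dz -49.26 spin 0.0
(421, -264.5, 120) -> dx -61.72 dy 9.36 dz -49.26 spin 0.0
```

```bash
python3 -m jog '[{"grip":9.4,"dx":-9,"dy":0,"dz":-12},{"grip":9.4,"dx":-18,"dy":0,"dz":-24},{"grip":9.4,"dx":-26.8,"dy":0,"dz":-35.6},{"grip":9.4,"dx":-26.8,"dy":0,"dz":-35.6},{"grip":9.4,"dx":-26.8,"dy":0,"dz":-35.6},{"grip":9.4,"dx":-26.8,"dy":0,"dz":-35.6},{"grip":9.4,"dx":-26.8,"dy":0,"dz":-35.6},{"grip":9.4,"dx":-26.8,"dy":0,"dz":-35.6},{"grip":7,"dx":-61.7,"dy":0,"dz":-49.3},{"grip":7,"dx":-61.7,"dy":0,"dz":-49.3},{"grip":7,"dx":-61.7,"dy":0,"dz":-49.3},{"grip":7,"dx":-61.7,"dy":0,"dz":-49.3},{"grip":7,"dx":-61.7,"dy":0,"dz":-49.3},{"grip":7,"dx":-61.7,"dy":0,"dz":-49.3},{"grip":7,"dx":-61.7,"dy":0,"dz":-49.3},{"grip":7,"dx":-61.7,"dy":0,"dz":-49.3},{"grip":7,"dx":-61.7,"dy":4,"dz":-49.3},{"grip":7,"dx":-61.7,"dy":8,"dz":-49.3},{"grip":7,"dx":-61.7,"dy":8,"dz":-49.3},{"grip":7,"dx":-61.7,"dy":8,"dz":-49.3}]' 25
python3 - <<'E'
from h import *
brief(); rows((421,-264.5,100),(421,-264.5,39)); 
a=shot('top','top1.png')['color'][250:350,370:490,::-1]; b=shot('side','side1.png')['color'][260:420,280:440,::-1]
a=cv2.resize(a,(480,400),interpolation=cv2.INTER_CUBIC); b=cv2.resize(b,(400,400),interpolation=cv2.INTER_CUBIC)
cv2.imwrite('pics/c1.png',cv2.convertScaleAbs(cv2.hconcat([a[:, :390],b]),alpha=1.5))
E
```

```text
{'clock': np.float64(0.1), 'eef_pos': array([226.57, 500.92, 212.96]), 'eef_rot': array([-1.57,  0.  ,  1.15]), 'wrist_force': array([ 0.38,  0.33, -0.14]), 'finger_gap': np.float64(93.61), 'joints': array([ 1.08,  0.3 ,  1.52, -0.  ,  1.32, -0.07])}
(421, -264.5, 100) -> dx -61.71 dy 11.36 dz -49.26 spin 0.0
(421, -264.5, 39) -> dx -61.71 dy 17.46 dz -49.26 spin 0.0validation failed for argument at $[0]...
```

View pics/c1.png

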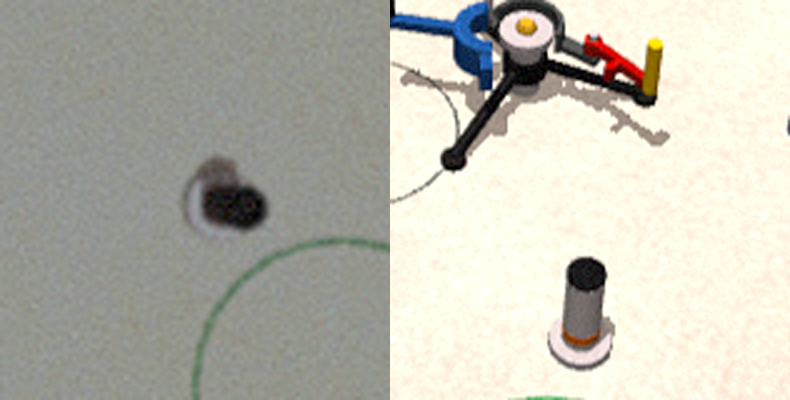

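The arm hadn't moved: the call was refused, probably because every row needs a "spin" value. The picture shows the same scene as before. I'll resend with spin and with grip inside its range.

```bash
python3 -m jog '[{"grip":9,"dx":-9,"dy":0,"dz":-12,"spin":0},{"grip":9,"dx":-18,"dy":0,"dz":-24,"spin":0},{"grip":9,"dx":-26.8,"dy":0,"dz":-35.6,"spin":0},{"grip":9,"dx":-26.8,"dy":0,"dz":-35.6,"spin":0},{"grip":9,"dx":-26.8,"dy":0,"dz":-35.6,"spin":0},{"grip":9,"dx":-26.8,"dy":0,"dz":-35.6,"spin":0},{"grip":9,"dx":-26.8,"dy":0,"dz":-35.6,"spin":0},{"grip":9,"dx":-26.8,"dy":0,"dz":-35.6,"spin":0},{"grip":7,"dx":-61.7,"dy":0,"dz":-49.3,"spin":0},{"grip":7,"dx":-61.7,"dy":0,"dz":-49.3,"spin":0},{"grip":7,"dx":-61.7,"dy":0,"dz":-49.3,"spin":0},{"grip":7,"dx":-61.7,"dy":0,"dz":-49.3,"spin":0},{"grip":7,"dx":-61.7,"dy":0,"dz":-49.3,"spin":0},{"grip":7,"dx":-61.7,"dy":0,"dz":-49.3,"spin":0},{"grip":7,"dx":-61.7,"dy":0,"dz":-49.3,"spin":0},{"grip":7,"dx":-61.7,"dy":0,"dz":-49.3,"spin":0},{"grip":7,"dx":-61.7,"dy":4,"dz":-49.3,"spin":0},{"grip":7,"dx":-61.7,"dy":8,"dz":-49.3,"spin":0},{"grip":7,"dx":-61.7,"dy":8,"dz":-49.3,"spin":0},{"grip":7,"dx":-61.7,"dy":8,"dz":-49.3,"spin":0}]' 25
python3 - <<'E'
from h import *
brief(); rows((421,-264.5,100),(421,-264.5,39));
E
```

```text
clock: 2.7
eef_pos: [422.5, -263.8, 135.2]
eef_rot: [-1.573, 0.0, 1.147]
wrist_force: [-0.5, -0.3, 0.5]
finger_gap: 70.1
{'clock': np.float64(2.7), 'eef_pos': array([ 422.47, -263.75,  135.16]), 'eef_rot': array([-1.57,  0.  ,  1.15]), 'wrist_force': array([-0.55, -0.28,  0.46]), 'finger_gap': np.float64(70.08), 'joints': array([-0.63,  0.27,  1.76,  0.  ,  1.12, -1.78])}
(421, -264.5, 100) -> dx -0.13 dy 3.52 dz 0.11 spin 0.0
(421, -264.5, 39) -> dx -0.13 dy 9.62 dz 0.12 spin 0.0
```

```bash
python3 -m jog '[{"grip":7,"dx":-0.1,"dy":4,"dz":0.1,"spin":0},{"grip":7,"dx":-0.1,"dy":7,"dz":0.1,"spin":0},{"grip":7,"dx":-0.1,"dy":9,"dz":0.1,"spin":0},{"grip":7,"dx":-0.1,"dy":9.5,"dz":0.1,"spin":0},{"grip":7,"dx":-0.1,"dy":9.5,"dz":0.1,"spin":0}]' 25
python3 - <<'E'
from h import *
brief()
a=shot('top','top2.png')['color'][250:350,370:490,::-1]; b=shot('side','side2.png')['color'][290:420,290:420,::-1]
a=cv2.resize(a,(480,400),interpolation=cv2.INTER_CUBIC); b=cv2.resize(b,(400,400),interpolation=cv2.INTER_CUBIC)
cv2.imwrite('pics/c2.png',cv2.convertScaleAbs(cv2.hconcat([a[:, :390],b]),alpha=1.5))
E
```

```text
clock: 3.32
eef_pos: [420.9, -265.0, 39.7]
eef_rot: [-1.572, 0.0, 1.146]
wrist_force: [0.4, -0.1, 0.2]
finger_gap: 70.0
{'clock': np.float64(3.32), 'eef_pos': array([ 420.93, -264.99,   39.71]), 'eef_rot': array([-1.57,  0.  ,  1.15]), 'wrist_force': array([ 0.38, -0.09,  0.19]), 'finger_gap': np.float64(69.99), 'joints': array([-0.64,  0.41,  1.83, -0.  ,  0.9 , -1.78])}
```

View pics/c2.png

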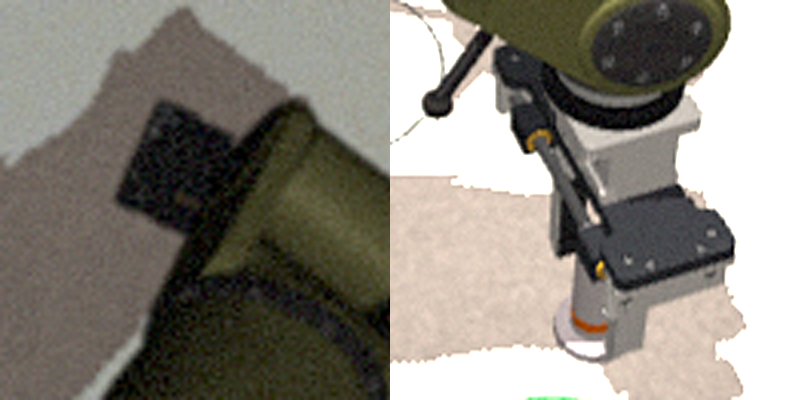

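In the side view the pole (orange band at about (590,325) in the right-hand crop) stands between the fingers. I'll close and lift.

```bash
python3 -m jog '[{"grip":2,"dx":0,"dy":0,"dz":0,"spin":0},{"grip":2,"dx":0,"dy":0,"dz":0,"spin":0},{"grip":2,"dx":0,"dy":0,"dz":0,"spin":0},{"grip":2,"dx":0,"dy":0,"dz":0,"spin":0},{"grip":2,"dx":0,"dy":0,"dz":0,"spin":0},{"grip":2,"dx":0,"dy":0,"dz":0,"spin":0},{"grip":2,"dx":0,"dy":0,"dz":0,"spin":0},{"grip":2,"dx":0,"dy":-1,"dz":0,"spin":0},{"grip":2,"dx":0,"dy":-4,"dz":0,"spin":0},{"grip":2,"dx":0,"dy":-8,"dz":0,"spin":0},{"grip":2,"dx":0,"dy":-13,"dz":0,"spin":0},{"grip":2,"dx":0,"dy":-13,"dz":0,"spin":0},{"grip":2,"dx":0,"dy":-13,"dz":0,"spin":0}]' 25
python3 - <<'E'
from h import *
brief(); rows((588,-51,170),(550,-100,170));
E
```

```text
clock: 5.05
eef_pos: [419.9, -264.5, 167.9]
eef_rot: [-1.57, -0.0, 1.146]
wrist_force: [0.4, 0.1, -1.6]
finger_gap: 27.8
{'clock': np.float64(5.05), 'eef_pos': array([ 419.9 , -264.46,  167.89]), 'eef_rot': array([-1.57, -0.  ,  1.15]), 'wrist_force': array([ 0.38,  0.09, -1.62]), 'finger_gap': np.float64(27.84), 'joints': array([-0.64,  0.23,  1.73,  0.  ,  1.19, -1.78])}
(588, -51, 170) -> dx 26.38 dy -0.21 dz -6.52 spin 0.0
(550, -100, 170) -> dx 20.35 dy -0.21 dz -5.08 spin 0.0
```

```bash
python3 -m jog '[{"grip":2,"dx":5,"dy":0,"dz":-1.2,"spin":0},{"grip":2,"dx":10,"dy":0,"dz":-2.5,"spin":0},{"grip":2,"dx":15,"dy":0,"dz":-3.7,"spin":0},{"grip":2,"dx":20,"dy":0,"dz":-5,"spin":0},{"grip":2,"dx":24,"dy":0,"dz":-6,"spin":0},{"grip":2,"dx":26.4,"dy":0,"dz":-6.5,"spin":0},{"grip":2,"dx":26.4,"dy":2,"dz":-6.5,"spin":0},{"grip":2,"dx":26.4,"dy":2,"dz":-6.5,"spin":0},{"grip":2,"dx":26.4,"dy":2,"dz":-6.5,"spin":0},{"grip":2,"dx":26.4,"dy":2,"dz":-6.5,"spin":0}]' 25
python3 - <<'E'
from h import *
brief()
a=shot('top','top3.png')['color'][190:290,300:400,::-1]; b=shot('side','side3.png')['color'][200:310,270:380,::-1]
f=lambda i:cv2.resize(i,(400,400),interpolation=cv2.INTER_CUBIC)
cv2.imwrite('pics/c3.png',cv2.convertScaleAbs(cv2.hconcat([f(a),f(b)]),alpha=1.3))
E
```

```text
clock: 6.3
eef_pos: [588.4, -51.3, 148.9]
eef_rot: [-1.571, -0.0, 1.145]
wrist_force: [0.1, -0.6, -2.0]
finger_gap: 27.8
{'clock': np.float64(6.3), 'eef_pos': array([588.35, -51.29, 148.93]), 'eef_rot': array([-1.57, -0.  ,  1.15]), 'wrist_force': array([ 0.08, -0.63, -2.02]), 'finger_gap': np.float64(27.82), 'joints': array([-0.15,  0.45,  1.48,  0.  ,  1.22, -1.29])}
```

View pics/c3.png

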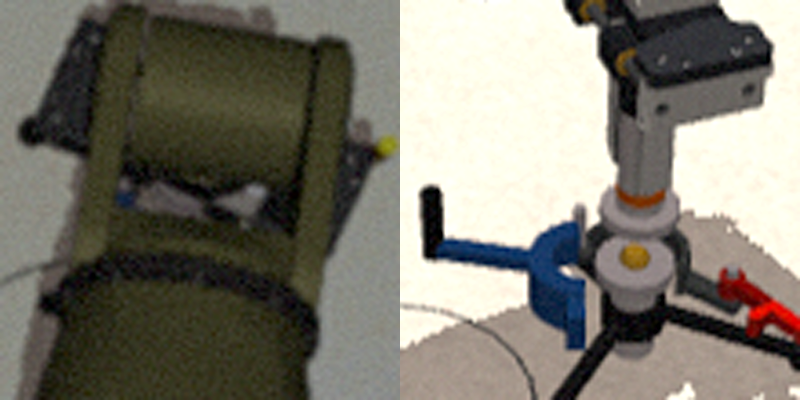

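In the side view the pole's flange (crop about (640,210)) hangs just above the fixed flange (about (635,260)). The arm blocks the top view. I'll measure the relative offset from the flange edges in the side view.

Run:
```python
from h import *
s=load('side3')
for z in (75,83,110,120): print(z,np.round(proj(s,(588,-51,z)),2))
for d in ((1,0),(0,1)): print('d',d,np.round(np.subtract(proj(s,(588+d[0],-51+d[1],110)),proj(s,(588,-51,110))),2))
i=cv2.resize(s['color'][243:290,312:364,::-1],None,fx=12,fy=12,interpolation=cv2.INTER_CUBIC)
i=cv2.convertScaleAbs(i,alpha=1.2)
for k in range(0,52,5): cv2.putText(i,str(312+k),(k*12,8),0,.3,(0,0,255)); 
for k in range(0,47,5): cv2.putText(i,str(243+k),(0,k*12+6),0,.3,(0,0,255))
cv2.imwrite('pics/c4.png',i)
```

```text
75 [334.09 271.72]
83 [334.21 268.93]
110 [334.61 259.35]
120 [334.76 255.73]
d (1, 0) [ 0.32 -0.21]
d (0, 1) [-0.34 -0.22]
```

View pics/c4.png

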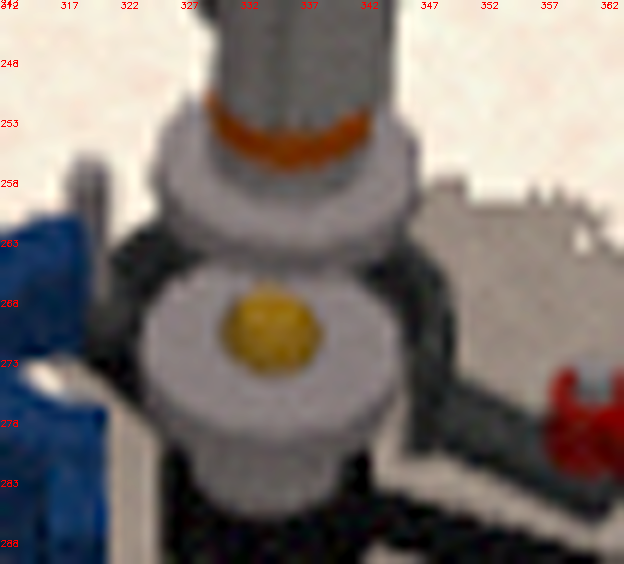

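Run:
```python
from h import *
s=load('side3'); g=s['color'].astype(int)
np.set_printoptions(linewidth=220)
for r in range(250,286): print(r,g[r,328:343].mean(1).astype(int) if 0 else g[r,326:345].sum(1)//3, )
for r in range(250,264): print(r,g[r,320:330].sum(1)//3,g[r,340:352].sum(1)//3)
```

```text
250 [198 180 183 108  67  68  74  73  71  66  74  77  78  74  76  76  76  73  98]
251 [190 138 137  76  57  69  77  75  67  66  74  77  76  76  79  73  70  78 109]
252 [153 113 108  68  42  60  68  73  69  66  80  72  77  74  76  69  55  92 113]
253 [114 107 110  79  38  39  56  69  59  58  73  61  72  67  52  46  52 105 105]
254 [109 111 113  79  51  38  36  42  46  51  52  53  49  46  43  41  56 101 108]
255 [105 110 113  82  65  53  43  40  41  44  44  41  41  41  41  58  77 105 108]
256 [106 112 109  89  67  64  64  60  55  42  44  50  50  62  62  74  92 107 112]
257 [110 111 108  99  77  68  74  70  65  67  65  68  70  75  73  79  98 106 111]
258 [105 110 111 111  96  86  77  71  74  77  79  76  76  69  73  95 108 111 106]
259 [ 78 102 108 110 107 105  95  85  87  83  85  83  85  91  99 107 109 106 111]
260 [ 61  85  98 107 108 110 111 104 103 101 100  96 104 112 107 107 110 110 102]
261 [ 65  69  79  94 104 108 109 111 110 110 109 108 111 108 109 108 106  96  83]
262 [ 48  65  69  70  83  96  96  98 102 107 105 106 110 102  97  94  89  76  68]
263 [28 51 61 71 69 69 71 81 82 87
[... 2371 characters left out ...]
2 107 112 109 101 190 201 196 201 196]
257 [ 94 162 196 198 136  89 110 111 108  99] [ 73  79  98 106 111 108  99 177 169 165 164 196]
258 [ 75 155 191 199 135  79 105 110 111 111] [ 73  95 108 111 106 111  94 134 115 110 111 193]
259 [ 62 152 189 200 175  82  78 102 108 110] [ 99 107 109 106 111 105  73  99 114 116 113 165]
260 [ 67 151 193 202 182  82  61  85  98 107] [107 107 110 110 102  85  71 111 115 118 114 113]
261 [ 68 156 183 164 103  54  65  69  79  94] [109 108 106  96  83  68  99 114 114 114 117 115]
262 [ 69 143 131  49  33  31  48  65  69  70] [ 97  94  89  76  68  58 102 117 117 115 114 114]
263 [71 94 42 28 28 29 28 51 61 71] [ 75  72  73  73  57  46  63  97 116 116 117 122]
```

Run:
```python
from h import *
s=load('side3')
from scipy.optimize import fsolve
def front(x,y,z):
    a=np.linspace(0,2*np.pi,721); P=np.array([proj(s,(x+24*np.cos(t),y+24*np.sin(t),z)) for t in a])
    i=P[:,1].argmax(); return np.array([(P[:,0].max()+P[:,0].min())/2,P[i,1]])
print('fixed pred',front(588,-51,75),'pole pred z118.7,119.7',front(588,-51,118.7),front(588,-51,119.7))
# measured: fixed (334.16,278.95) ; pole flange (335.3,262.95)
b=lambda m,z:fsolve(lambda q:front(q[0],q[1],z)-m,(588,-51))
f=b(np.array([334.16,278.95]),75)
for z in(118.7,119.7,121): print(z,f,b(np.array([335.3,262.95]),z),b(np.array([335.3,262.95]),z)-f)
```

```text
fixed pred [334.0943036  279.18725127] pole pred z118.7,119.7 [334.74716614 263.59494574] [334.76247052 263.22931378]
118.7 [588.64915833 -50.58555694] [590.33923569 -50.41040985] [1.69007736 0.17514709]
119.7 [588.64915833 -50.58555694] [589.46070267 -51.1872061 ] [ 0.81154434 -0.60164916]
121 [588.64915833 -50.58555694] [588.31860972 -52.19704119] [-0.33054861 -1.61148425]
```

The pole sits about 1 mm off the seat axis at (+0.9,-0.5), inside the 2.5 mm play. I'll correct by 1.1 mm along tool z and lower in small steps.

```bash
python3 -m jog '[{"grip":2,"dx":0,"dy":0,"dz":0.1,"spin":0},{"grip":2,"dx":0,"dy":1,"dz":0.1,"spin":0},{"grip":2,"dx":0,"dy":2,"dz":0.1,"spin":0},{"grip":2,"dx":0,"dy":2.4,"dz":0.1,"spin":0},{"grip":2,"dx":0,"dy":2.6,"dz":0.1,"spin":0},{"grip":2,"dx":0,"dy":2.8,"dz":0.1,"spin":0},{"grip":2,"dx":0,"dy":3,"dz":0.1,"spin":0},{"grip":2,"dx":0,"dy":3,"dz":0.1,"spin":0}]' 25
python3 -c "
from h import *
brief()"
```

```text
clock: 7.4
eef_pos: [587.3, -50.6, 118.4]
eef_rot: [-1.571, 0.0, 1.146]
wrist_force: [-0.9, -0.5, -1.7]
finger_gap: 27.9
{'clock': np.float64(7.4), 'eef_pos': array([587.33, -50.57, 118.38]), 'eef_rot': array([-1.57,  0.  ,  1.15]), 'wrist_force': array([-0.95, -0.55, -1.75]), 'finger_gap': np.float64(27.94), 'joints': array([-0.15,  0.48,  1.51,  0.  ,  1.16, -1.29])}
```

The foot is about 4 mm below the spigot tip with no contact force, so it has engaged. I'll lower the rest of the way.

```bash
python3 -m jog '[{"grip":2,"dx":0,"dy":0.15,"dz":0,"spin":0},{"grip":2,"dx":0,"dy":0.3,"dz":0,"spin":0},{"grip":2,"dx":0,"dy":0.35,"dz":0,"spin":0},{"grip":2,"dx":0,"dy":0.4,"dz":0,"spin":0},{"grip":2,"dx":0,"dy":0.4,"dz":0,"spin":0}]' 25
python3 -c "
from h import *
brief()"
```

```text
clock: 8.02
eef_pos: [587.3, -50.6, 114.4]
eef_rot: [-1.571, 0.0, 1.146]
wrist_force: [-0.2, 0.3, -1.2]
finger_gap: 27.6
{'clock': np.float64(8.02), 'eef_pos': array([587.34, -50.58, 114.42]), 'eef_rot': array([-1.57,  0.  ,  1.15]), 'wrist_force': array([-0.23,  0.25, -1.18]), 'finger_gap': np.float64(27.64), 'joints': array([-0.15,  0.48,  1.51, -0.  ,  1.15, -1.29])}
```

```bash
python3 -m jog '[{"grip":2,"dx":0,"dy":0.05,"dz":0,"spin":0},{"grip":2,"dx":0,"dy":0.1,"dz":0,"spin":0},{"grip":2,"dx":0,"dy":0.1,"dz":0,"spin":0}]' 25
python3 -c "
from h import *
brief()"
```

```text
clock: 8.4
eef_pos: [587.4, -50.6, 113.4]
eef_rot: [-1.571, 0.0, 1.146]
wrist_force: [0.0, 0.3, -1.8]
finger_gap: 28.1
{'clock': np.float64(8.4), 'eef_pos': array([587.37, -50.59, 113.44]), 'eef_rot': array([-1.57,  0.  ,  1.15]), 'wrist_force': array([ 0.05,  0.33, -1.85]), 'finger_gap': np.float64(28.1), 'joints': array([-0.15,  0.48,  1.51, -0.  ,  1.15, -1.29])}
```

```bash
python3 -m jog '[{"grip":2,"dx":0,"dy":0.05,"dz":0,"spin":0},{"grip":2,"dx":0,"dy":0.08,"dz":0,"spin":0},{"grip":2,"dx":0,"dy":0.08,"dz":0,"spin":0}]' 25
python3 -c "
from h import *
brief()"
```

```text
clock: 8.78
eef_pos: [587.5, -50.6, 113.4]
eef_rot: [-1.571, -0.0, 1.146]
wrist_force: [-2.8, -0.6, 5.8]
finger_gap: 28.2
{'clock': np.float64(8.78), 'eef_pos': array([587.48, -50.62, 113.36]), 'eef_rot': array([-1.57, -0.  ,  1.15]), 'wrist_force': array([-2.76, -0.64,  5.84]), 'finger_gap': np.float64(28.21), 'joints': array([-0.15,  0.48,  1.51, -0.  ,  1.15, -1.29])}
```

There is firm contact of about 7.6 N at TCP z 113.4, so the foot is at about 75 and home. I'll release, rise and look.

```bash
python3 -m jog '[{"grip":5,"dx":0,"dy":-0.07,"dz":0,"spin":0},{"grip":5,"dx":0,"dy":-0.07,"dz":0,"spin":0},{"grip":5,"dx":0,"dy":-0.07,"dz":0,"spin":0},{"grip":5,"dx":0,"dy":-0.07,"dz":0,"spin":0},{"grip":5,"dx":0,"dy":-2,"dz":0,"spin":0},{"grip":5,"dx":0,"dy":-5,"dz":0,"spin":0},{"grip":5,"dx":0,"dy":-9,"dz":0,"spin":0},{"grip":5,"dx":0,"dy":-9,"dz":0,"spin":0},{"grip":5,"dx":0,"dy":-9,"dz":0,"spin":0}]' 25
python3 - <<'E'
from h import *
brief(); b=shot('side','side5.png')['color'][200:310,270:400,::-1]
cv2.imwrite('pics/c5.png',cv2.convertScaleAbs(cv2.resize(b,None,fx=5,fy=5,interpolation=cv2.INTER_CUBIC),alpha=1.2))
rows((490,60,200,59.4),(505,33.4,200,59.4),(505,33.4,103,59.4))
E
```

```text
clock: 9.9
eef_pos: [587.1, -50.5, 201.9]
eef_rot: [-1.57, 0.0, 1.146]
wrist_force: [0.5, -0.1, -0.2]
finger_gap: 49.8
{'clock': np.float64(9.9), 'eef_pos': array([587.1 , -50.54, 201.9 ]), 'eef_rot': array([-1.57,  0.  ,  1.15]), 'wrist_force': array([ 0.48, -0.13, -0.24]), 'finger_gap': np.float64(49.84), 'joints': array([-0.15,  0.4 ,  1.42,  0.  ,  1.33, -1.29])}
(490, 60, 200, 59.4) -> dx 6.07 dy 0.17 dz 13.39 spin 6.3
(505, 33.4, 200, 59.4) -> dx 4.27 dy 0.17 dz 10.93 spin 6.3
(505, 33.4, 103, 59.4) -> dx 4.27 dy 9.87 dz 10.91 spin 6.3
```

View pics/c5.png

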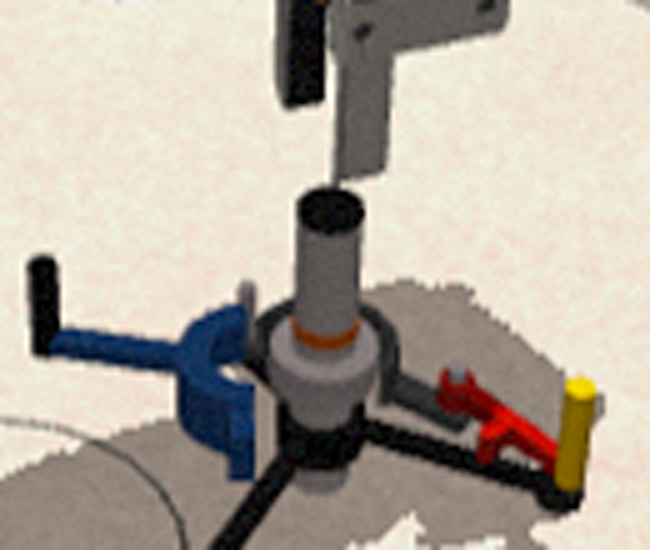

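The pole stands upright, flush on the fixed flange inside the collar. Crop positions: flange (325,350), jaw pin (42,300), latch pin (578,430). Neither the jaw nor the latch has moved. Next, the jaw pin.

```bash
python3 -m jog '[{"grip":5,"dx":2,"dy":0,"dz":5.5,"spin":3},{"grip":5,"dx":4.3,"dy":0,"dz":10.9,"spin":6.3},{"grip":5,"dx":4.3,"dy":0,"dz":10.9,"spin":6.3},{"grip":5,"dx":4.3,"dy":0,"dz":10.9,"spin":6.3},{"grip":5,"dx":4.3,"dy":4,"dz":10.9,"spin":6.3},{"grip":5,"dx":4.3,"dy":8,"dz":10.9,"spin":6.3},{"grip":5,"dx":4.3,"dy":9.7,"dz":10.9,"spin":6.3},{"grip":5,"dx":4.3,"dy":9.7,"dz":10.9,"spin":6.3},{"grip":5,"dx":4.3,"dy":9.7,"dz":10.9,"spin":6.3}]' 25
python3 -m jog '[{"grip":0.5,"dx":0,"dy":0,"dz":0,"spin":0},{"grip":0.5,"dx":0,"dy":0,"dz":0,"spin":0},{"grip":0.5,"dx":0,"dy":0,"dz":0,"spin":0},{"grip":0.5,"dx":0,"dy":0,"dz":0,"spin":0},{"grip":0.5,"dx":0,"dy":0,"dz":0,"spin":0},{"grip":0.5,"dx":0,"dy":0,"dz":0,"spin":0},{"grip":0.5,"dx":0,"dy":0,"dz":0,"spin":0}]' 12
python3 - <<'E'
from h import *
brief()
p=monitor.read_state()['eef_pos']; H=np.array([580.7,-11.4]); v=p[:2]-H; print('r',np.hypot(*v),'ang',np.degrees(np.arctan2(v[1],v[0]))%360)
L=[]
for a in (155,163,171,179,187,195,200,203):
    t=np.radians(a); L.append((round(H[0]+90*np.cos(t),1),round(H[1]+90*np.sin(t),1),p[2],a-90))
rows(*L)
E
```

```text
clock: 11.08
eef_pos: [506.7, 33.3, 106.9]
eef_rot: [-1.572, -0.001, 1.036]
wrist_force: [0.1, -0.6, 0.6]
finger_gap: 49.9
clock: 11.95
eef_pos: [505.8, 33.6, 105.8]
eef_rot: [-1.571, -0.0, 1.036]
wrist_force: [-0.1, 1.1, 2.0]
finger_gap: 12.5
{'clock': np.float64(11.95), 'eef_pos': array([505.82,  33.58, 105.77]), 'eef_rot': array([-1.57, -0.  ,  1.04]), 'wrist_force': array([-0.1 ,  1.12,  1.96]), 'finger_gap': np.float64(12.53), 'joints': array([-0.01,  0.32,  1.76,  0.  ,  1.06, -1.04])}
r 87.34592809877583 ang 149.00842804003116
(np.float64(499.1), np.float64(26.6), np.float64(105.77108363028064), 65) -> dx -0.94 dy -0.00 dz 0.22 spin -5.6
(np.float64(494.6), np.float64(14.9), np.float64(105.77108363028064), 73) -> dx -2.18 dy -0.00 dz 0.01 spin -13.6
(np.float64(491.8), np.float64(2.7), np.float64(105.77108363028064), 81) -> dx -3.37 dy -0.00 dz -0.37 spin -21.6
(np.float64(490.7), np.float64(-9.8), np.float64(105.77108363028064), 89) -> dx -4.50 dy -0.00 dz -0.91 spin -29.6
(np.float64(491.4), np.float64(-22.4), np.float64(105.77108363028064), 97) -> dx -5.55 dy -0.00 dz -1.61 spin -37.6
(np.float64(493.8), np.float64(-34.7), np.float64(105.77108363028064), 105) -> dx -6.49 dy -0.00 dz -2.45 spin -45.6
(np.float64(496.1), np.float64(-42.2), np.float64(105.77108363028064), 110) -> dx -7.02 dy -0.00 dz -3.03 spin -50.6
(np.float64(497.9), np.float64(-46.6), np.float64(105.77108363028064), 113) -> dx -7.30 dy -0.00 dz -3.40 spin -53.6
```

The jaw pin is gripped at a 12.5 mm opening. I'll swing most of the arc and check force before the end stop.

```bash
python3 -m jog '[{"grip":0.5,"dx":-0.45,"dy":0,"dz":0.02,"spin":-2.8},{"grip":0.5,"dx":-0.9,"dy":0,"dz":0.02,"spin":-5.6},{"grip":0.5,"dx":-1.5,"dy":0,"dz":-0.07,"spin":-9.6},{"grip":0.5,"dx":-2.1,"dy":0,"dz":-0.18,"spin":-13.6},{"grip":0.5,"dx":-2.7,"dy":0,"dz":-0.35,"spin":-17.6},{"grip":0.5,"dx":-3.3,"dy":0,"dz":-0.56,"spin":-21.6},{"grip":0.5,"dx":-3.85,"dy":0,"dz":-0.8,"spin":-25.6},{"grip":0.5,"dx":-4.4,"dy":0,"dz":-1.1,"spin":-29.6},{"grip":0.5,"dx":-4.9,"dy":0,"dz":-1.4,"spin":-33.6},{"grip":0.5,"dx":-5.4,"dy":0,"dz":-1.8,"spin":-37.6},{"grip":0.5,"dx":-5.9,"dy":0,"dz":-2.2,"spin":-41.6},{"grip":0.5,"dx":-6.35,"dy":0,"dz":-2.6,"spin":-45.6},{"grip":0.5,"dx":-6.35,"dy":0,"dz":-2.6,"spin":-45.6},{"grip":0.5,"dx":-6.35,"dy":0,"dz":-2.6,"spin":-45.6}]' 12
python3 - <<'E'
from h import *
brief()
p=monitor.read_state()['eef_pos']; H=np.array([580.7,-11.4]); v=p[:2]-H; r=np.hypot(*v); print('r',r,'ang',np.degrees(np.arctan2(v[1],v[0]))%360)
L=[]
for a in (198,200,201.8,203):
    t=np.radians(a); L.append((round(H[0]+r*np.cos(t),1),round(H[1]+r*np.sin(t),1),p[2],a-90))
rows(*L)
E
```

```text
clock: 13.7
eef_pos: [497.0, -34.3, 105.8]
eef_rot: [-1.574, 0.001, 1.832]
wrist_force: [10.1, 2.2, -4.8]
finger_gap: 12.5
{'clock': np.float64(13.7), 'eef_pos': array([497.04, -34.33, 105.77]), 'eef_rot': array([-1.57,  0.  ,  1.83]), 'wrist_force': array([10.07,  2.23, -4.77]), 'finger_gap': np.float64(12.5), 'joints': array([-0.14,  0.31,  1.78,  0.  ,  1.05, -1.97])}
r 86.74780083363112 ang 195.3254321817023
(np.float64(498.2), np.float64(-38.2), np.float64(105.76585349282583), 108) -> dx -0.40 dy 0.00 dz -0.01 spin -3.0
(np.float64(499.2), np.float64(-41.1), np.float64(105.76585349282583), 110) -> dx -0.71 dy 0.00 dz -0.03 spin -5.0
(np.float64(500.2), np.float64(-43.6), np.float64(105.76585349282583), 111.80000000000001) -> dx -0.98 dy 0.00 dz -0.07 spin -6.8
(np.float64(500.8), np.float64(-45.3), np.float64(105.76585349282583), 113) -> dx -1.16 dy 0.00 dz -0.08 spin -8.0
```

```bash
python3 -m jog '[{"grip":0.5,"dx":-0.2,"dy":0,"dz":-0.1,"spin":-1.5},{"grip":0.5,"dx":-0.4,"dy":0,"dz":-0.1,"spin":-3},{"grip":0.5,"dx":-0.7,"dy":0,"dz":-0.13,"spin":-5},{"grip":0.5,"dx":-0.85,"dy":0,"dz":-0.15,"spin":-6},{"grip":0.5,"dx":-1,"dy":0,"dz":-0.17,"spin":-6.8},{"grip":0.5,"dx":-1,"dy":0,"dz":-0.17,"spin":-6.8}]' 12
python3 - <<'E'
from h import *
brief()
s=monitor.read_state();p=s['eef_pos']; H=np.array([580.7,-11.4]); v=p[:2]-H; r=np.hypot(*v); print('r',r,'ang',np.degrees(np.arctan2(v[1],v[0]))%360)
y=s['eef_rot'][2]; print('tool x force',s['wrist_force'][:2]@[np.cos(y),np.sin(y)],'radial',s['wrist_force'][:2]@[-np.sin(y),np.cos(y)])
E
```

```text
clock: 14.45
eef_pos: [500.0, -43.0, 105.8]
eef_rot: [-1.571, -0.001, 1.951]
wrist_force: [2.1, 6.1, 2.8]
finger_gap: 12.4
{'clock': np.float64(14.45), 'eef_pos': array([499.98, -42.99, 105.75]), 'eef_rot': array([-1.57, -0.  ,  1.95]), 'wrist_force': array([2.1 , 6.11, 2.84]), 'finger_gap': np.float64(12.43), 'joints': array([-0.16,  0.31,  1.77,  0.  ,  1.06, -2.11])}
r 86.6793023759804 ang 201.37375702184232
tool x force 4.896841507691547 radial -4.214219491842501
```

```bash
python3 -m jog '[{"grip":0.5,"dx":-0.1,"dy":0,"dz":-0.05,"spin":0},{"grip":0.5,"dx":-0.2,"dy":0,"dz":-0.05,"spin":0},{"grip":0.5,"dx":-0.2,"dy":0,"dz":-0.05,"spin":0}]' 12
python3 - <<'E'
from h import *
brief()
s=monitor.read_state();p=s['eef_pos']; H=np.array([580.7,-11.4]); v=p[:2]-H; r=np.hypot(*v); print('r',r,'ang',np.degrees(np.arctan2(v[1],v[0]))%360)
y=s['eef_rot'][2]; print('tool x force',s['wrist_force'][:2]@[np.cos(y),np.sin(y)],'radial',s['wrist_force'][:2]@[-np.sin(y),np.cos(y)])
b=shot('side','side6.png')['color'][200:310,270:400,::-1]
cv2.imwrite('pics/c6.png',cv2.convertScaleAbs(cv2.resize(b,None,fx=5,fy=5,interpolation=cv2.INTER_CUBIC),alpha=1.2))
E
```

```text
clock: 14.82
eef_pos: [500.2, -43.2, 105.6]
eef_rot: [-1.57, -0.005, 1.951]
wrist_force: [-5.5, 18.0, 8.3]
finger_gap: 12.8
{'clock': np.float64(14.82), 'eef_pos': array([500.18, -43.16, 105.62]), 'eef_rot': array([-1.57, -0.  ,  1.95]), 'wrist_force': array([-5.49, 18.02,  8.34]), 'finger_gap': np.float64(12.78), 'joints': array([-0.16,  0.32,  1.77,  0.  ,  1.06, -2.11])}
r 86.56309982353804 ang 201.5268069918395
tool x force 18.76578523546553 radial -1.5900492007628007
```

The jaw is against its stop: 18.8 N with no further motion, at 201.5° against 201.8° expected when shut. I'll unload, release, lift, and turn toward the latch.

```bash
python3 -m jog '[{"grip":0.5,"dx":0.2,"dy":0,"dz":0,"spin":0},{"grip":4.5,"dx":0.2,"dy":0,"dz":0,"spin":0},{"grip":4.5,"dx":0.2,"dy":0,"dz":0,"spin":0},{"grip":4.5,"dx":0.2,"dy":0,"dz":0,"spin":0},{"grip":4.5,"dx":0.2,"dy":0,"dz":0,"spin":0},{"grip":4.5,"dx":0.2,"dy":-3,"dz":0,"spin":0},{"grip":4.5,"dx":0.2,"dy":-6,"dz":0,"spin":0},{"grip":4.5,"dx":0.2,"dy":-10,"dz":0,"spin":0},{"grip":4.5,"dx":0.2,"dy":-10,"dz":0,"spin":0}]' 12
python3 - <<'E'
from h import *
brief(); rows((605.3,-174,205,-4.3),(605.3,-174,104,-4.3))
E
```

```text
clock: 16.0
eef_pos: [501.5, -43.6, 208.3]
eef_rot: [-1.575, 0.003, 1.951]
wrist_force: [0.1, -0.5, -0.5]
finger_gap: 44.7
{'clock': np.float64(16.0), 'eef_pos': array([501.48, -43.61, 208.25]), 'eef_rot': array([-1.57,  0.  ,  1.95]), 'wrist_force': array([ 0.06, -0.51, -0.52]), 'finger_gap': np.float64(44.75), 'joints': array([-0.16,  0.2 ,  1.66, -0.  ,  1.28, -2.11])}
(605.3, -174, 205, -4.3) -> dx -15.96 dy 0.39 dz -4.81 spin 116.1
(605.3, -174, 104, -4.3) -> dx -15.93 dy 10.49 dz -4.77 spin 116.1
```

```bash
python3 -m jog '[{"grip":4.5,"dx":-1,"dy":0.3,"dz":-0.5,"spin":10},{"grip":4.5,"dx":-3,"dy":0.3,"dz":-1,"spin":20},{"grip":4.5,"dx":-5,"dy":0.3,"dz":-1.5,"spin":30},{"grip":4.5,"dx":-7,"dy":0.3,"dz":-2,"spin":40},{"grip":4.5,"dx":-9,"dy":0.3,"dz":-2.6,"spin":50},{"grip":4.5,"dx":-11,"dy":0.3,"dz":-3.2,"spin":60},{"grip":4.5,"dx":-13,"dy":0.3,"dz":-3.9,"spin":70},{"grip":4.5,"dx":-15,"dy":0.3,"dz":-4.5,"spin":80},{"grip":4.5,"dx":-16,"dy":0.3,"dz":-4.8,"spin":90},{"grip":4.5,"dx":-16,"dy":0.3,"dz":-4.8,"spin":100},{"grip":4.5,"dx":-16,"dy":0.3,"dz":-4.8,"spin":110},{"grip":4.5,"dx":-16,"dy":0.3,"dz":-4.8,"spin":116},{"grip":4.5,"dx":-16,"dy":0.3,"dz":-4.8,"spin":116},{"grip":4.5,"dx":-16,"dy":0.3,"dz":-4.8,"spin":116}]' 12
python3 - <<'E'
from h import *
brief(); rows((605.3,-174,104,-4.3))
b=shot('side','side7.png')['color'][200:320,270:420,::-1]
cv2.imwrite('pics/c7.png',cv2.convertScaleAbs(cv2.resize(b,None,fx=5,fy=5,interpolation=cv2.INTER_CUBIC),alpha=1.2))
E
```

```text
clock: 17.75
eef_pos: [604.2, -174.2, 202.0]
eef_rot: [-1.571, 0.001, -0.072]
wrist_force: [0.1, 0.2, 0.3]
finger_gap: 45.2
{'clock': np.float64(17.75), 'eef_pos': array([ 604.19, -174.17,  201.97]), 'eef_rot': array([-1.57,  0.  , -0.07]), 'wrist_force': array([0.08, 0.23, 0.27]), 'finger_gap': np.float64(45.16), 'joints': array([-0.34,  0.49,  1.29, -0.  ,  1.37, -0.27])}
(605.3, -174, 104, -4.3) -> dx 0.12 dy 9.80 dz 0.02 spin 0.2
```

View pics/c7.png

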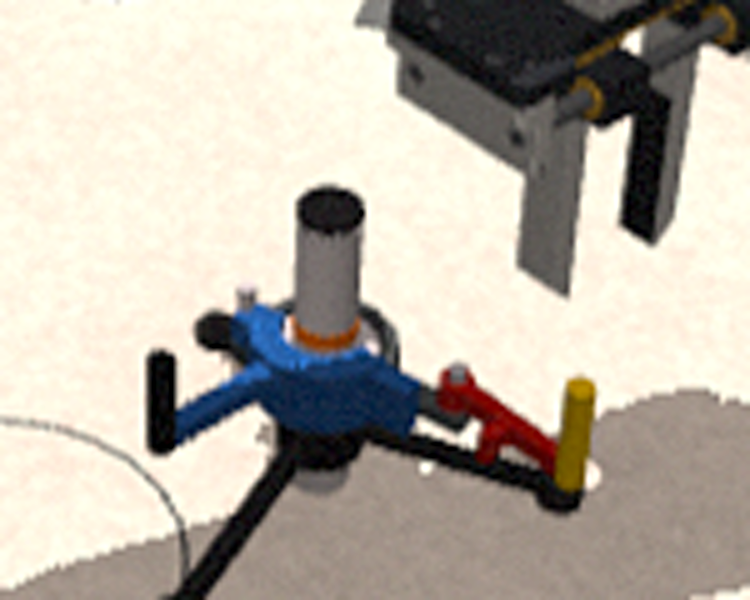

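The jaw is shut round the flanges, with its lip over the pole's flange and its pin at crop (160,400). The latch pin is unmoved at (578,430), and the fingers are above it. I'll descend and grip.

```bash
python3 -m jog '[{"grip":4.5,"dx":0.1,"dy":4,"dz":0,"spin":0},{"grip":4.5,"dx":0.1,"dy":8,"dz":0,"spin":0},{"grip":4.5,"dx":0.1,"dy":9.7,"dz":0,"spin":0},{"grip":4.5,"dx":0.1,"dy":9.7,"dz":0,"spin":0},{"grip":0.5,"dx":0.1,"dy":9.7,"dz":0,"spin":0},{"grip":0.5,"dx":0.1,"dy":9.7,"dz":0,"spin":0},{"grip":0.5,"dx":0.1,"dy":9.7,"dz":0,"spin":0},{"grip":0.5,"dx":0.1,"dy":9.7,"dz":0,"spin":0},{"grip":0.5,"dx":0.1,"dy":9.7,"dz":0,"spin":0},{"grip":0.5,"dx":0.1,"dy":9.7,"dz":0,"spin":0}]' 12
python3 - <<'E'
from h import *
brief()
p=monitor.read_state()['eef_pos']; H=np.array([610.1,-107.6]); v=p[:2]-H; r=np.hypot(*v); a0=np.degrees(np.arctan2(v[1],v[0]))%360;print('r',r,'ang',a0)
L=[]
for a in (260,255,250,245,240,235,230,225,220,215,210,205,200,195,190):
    t=np.radians(a); L.append((round(H[0]+66*np.cos(t),1),round(H[1]+66*np.sin(t),1),p[2],a-270))
rows(*L)
E
```

```text
clock: 19.05
eef_pos: [605.6, -174.4, 106.1]
eef_rot: [-1.571, -0.001, -0.074]
wrist_force: [-1.0, -1.0, 5.4]
finger_gap: 12.9
{'clock': np.float64(19.05), 'eef_pos': array([ 605.58, -174.4 ,  106.12]), 'eef_rot': array([-1.57, -0.  , -0.07]), 'wrist_force': array([-1.03, -0.96,  5.37]), 'finger_gap': np.float64(12.87), 'joints': array([-0.34,  0.58,  1.39, -0.  ,  1.18, -0.26])}
r 66.95200758597254 ang 266.1311087374213
(np.float64(598.6), np.float64(-172.6), np.float64(106.12247331194848), -10) -> dx -0.71 dy -0.00 dz 0.13 spin 5.8
(np.float64(593.0), np.float64(-171.4), np.float64(106.12247331194848), -15) -> dx -1.28 dy -0.00 dz 0.21 spin 10.8
(np.float64(587.5), np.float64(-169.6), np.float64(106.12247331194848), -20) -> dx -1.84 dy -0.00 dz 0.34 spin 15.8
(np.float64(582.2), np.float64(-167.4), np.float64(106.12247331194848), -25) -> dx -2.38 dy -0.00 dz 0.53 spin 20.8
(np.float64(577.1), np.float64(-164.8), np.float64(106.12247331194848), -30) -> dx -2.91 dy -0.00 dz 0.75 spin 25.8
(np.float64(572.2), np.float64(-161.7), np.float64(106.12247331194848), -35) -> dx -3.42 dy -0.0
[... 363 characters left out ...]
45.8
(np.float64(556.0), np.float64(-145.5), np.float64(106.12247331194848), -55) -> dx -5.16 dy -0.00 dz 2.52 spin 50.8
(np.float64(552.9), np.float64(-140.6), np.float64(106.12247331194848), -60) -> dx -5.50 dy -0.01 dz 2.98 spin 55.8
(np.float64(550.3), np.float64(-135.5), np.float64(106.12247331194848), -65) -> dx -5.80 dy -0.01 dz 3.47 spin 60.8
(np.float64(548.1), np.float64(-130.2), np.float64(106.12247331194848), -70) -> dx -6.06 dy -0.01 dz 3.98 spin 65.8
(np.float64(546.3), np.float64(-124.7), np.float64(106.12247331194848), -75) -> dx -6.28 dy -0.01 dz 4.52 spin 70.8
(np.float64(545.1), np.float64(-119.1), np.float64(106.12247331194848), -80) -> dx -6.44 dy -0.01 dz 5.07 spin 75.8
```

```bash
python3 -m jog '[{"grip":0.5,"dx":-0.35,"dy":0,"dz":0.05,"spin":3},{"grip":0.5,"dx":-0.7,"dy":0,"dz":0.08,"spin":5.8},{"grip":0.5,"dx":-1.28,"dy":0,"dz":0.17,"spin":10.8},{"grip":0.5,"dx":-1.84,"dy":0,"dz":0.3,"spin":15.8},{"grip":0.5,"dx":-2.38,"dy":0,"dz":0.5,"spin":20.8},{"grip":0.5,"dx":-2.9,"dy":0,"dz":0.7,"spin":25.8},{"grip":0.5,"dx":-3.4,"dy":0,"dz":1,"spin":30.8},{"grip":0.5,"dx":-3.9,"dy":0,"dz":1.3,"spin":35.8},{"grip":0.5,"dx":-4.36,"dy":0,"dz":1.67,"spin":40.8},{"grip":0.5,"dx":-4.78,"dy":0,"dz":2.07,"spin":45.8},{"grip":0.5,"dx":-5.16,"dy":0,"dz":2.5,"spin":50.8},{"grip":0.5,"dx":-5.5,"dy":0,"dz":2.97,"spin":55.8},{"grip":0.5,"dx":-5.8,"dy":0,"dz":3.46,"spin":60.8},{"grip":0.5,"dx":-6.06,"dy":0,"dz":3.98,"spin":65.8},{"grip":0.5,"dx":-6.18,"dy":0,"dz":4.25,"spin":68.3},{"grip":0.5,"dx":-6.18,"dy":0,"dz":4.25,"spin":68.3}]' 12
cat > chk.py <<'E'
from h import *
brief()
s=monitor.read_state();p=s['eef_pos']; H=np.array([610.1,-107.6]); v=p[:2]-H; r=np.hypot(*v); print('r',r,'ang',np.degrees(np.arctan2(v[1],v[0]))%360)
y=s['eef_rot'][2]; print('tool x force',s['wrist_force'][:2]@[np.cos(y),np.sin(y)],'tool z',s['wrist_force'][:2]@[-np.sin(y),np.cos(y)])
rows(*[(H[0]+r*np.cos(t),H[1]+r*np.sin(t),p[2],np.degrees(t)-270) for t in np.radians([194,192,190,188])])
E
python3 chk.py
```

```text
clock: 21.05
eef_pos: [547.2, -127.1, 106.1]
eef_rot: [-1.57, -0.0, -1.265]
wrist_force: [0.5, 0.4, 5.8]
finger_gap: 12.6
{'clock': np.float64(21.05), 'eef_pos': array([ 547.22, -127.13,  106.09]), 'eef_rot': array([-1.57, -0.  , -1.27]), 'wrist_force': array([0.47, 0.4 , 5.78]), 'finger_gap': np.float64(12.57), 'joints': array([-0.29,  0.43,  1.6 ,  0.  ,  1.1 ,  0.97])}
r 65.83999137722084 ang 197.25181717458543
tool x force -0.2377534923841414 tool z 0.5636076256019981
(np.float64(546.2157377486342), np.float64(-123.52813552024303), np.float64(106.08703382745135), np.float64(-76.0)) -> dx -0.37 dy -0.00 dz 0.01 spin 3.5
(np.float64(545.698770402037), np.float64(-121.28890393066469), np.float64(106.08703382745135), np.float64(-77.99999999999997)) -> dx -0.60 dy -0.00 dz 0.03 spin 5.5
(np.float64(545.260266033456), np.float64(-119.03299452026081), np.float64(106.08703382745135), np.float64(-80.0)) -> dx -0.83 dy -0.00 dz 0.06 spin 7.5
(np.float64(544.9007588929179), np.float64(-116.7631557671518), np.float64(106.08703382745135), np.float64(-82.0)) -> dx -1.06 dy -0.00 dz 0.09 spin 9.5
```

```bash
python3 -m jog '[{"grip":0.5,"dx":-0.2,"dy":0,"dz":0,"spin":2},{"grip":0.5,"dx":-0.4,"dy":0,"dz":0.01,"spin":3.5},{"grip":0.5,"dx":-0.6,"dy":0,"dz":0.03,"spin":5.5},{"grip":0.5,"dx":-0.8,"dy":0,"dz":0.06,"spin":7.3},{"grip":0.5,"dx":-0.8,"dy":0,"dz":0.06,"spin":7.3}]' 12
python3 chk.py
```

```text
clock: 21.68
eef_pos: [545.4, -119.5, 106.1]
eef_rot: [-1.57, -0.0, -1.392]
wrist_force: [0.4, 1.2, 6.5]
finger_gap: 12.6
{'clock': np.float64(21.68), 'eef_pos': array([ 545.36, -119.45,  106.06]), 'eef_rot': array([-1.57, -0.  , -1.39]), 'wrist_force': array([0.36, 1.19, 6.46]), 'finger_gap': np.float64(12.58), 'joints': array([-0.28,  0.43,  1.61,  0.  ,  1.1 ,  1.11])}
r 65.82036593618355 ang 190.37624520194123
tool x force -1.1058079487829744 tool z 0.565824989738512
(np.float64(546.2347802301989), np.float64(-123.52338769634531), np.float64(106.05702932851909), np.float64(-76.0)) -> dx 0.42 dy 0.00 dz 0.01 spin -3.8
(np.float64(545.717966980101), np.float64(-121.28482357203558), np.float64(106.05702932851909), np.float64(-77.99999999999997)) -> dx 0.19 dy 0.00 dz 0.00 spin -1.8
(np.float64(545.2795933199458), np.float64(-119.02958659818877), np.float64(106.05702932851909), np.float64(-80.0)) -> dx -0.04 dy -0.00 dz 0.00 spin 0.2
(np.float64(544.9201933405121), np.float64(-116.76042443366492), np.float64(106.05702932851909), np.float64(-82.0)) -> dx -0.27 dy -0.00 dz 0.00 spin 2.2
```

```bash
python3 -m jog '[{"grip":0.5,"dx":-0.12,"dy":0,"dz":0,"spin":1},{"grip":0.5,"dx":-0.25,"dy":0,"dz":0,"spin":2},{"grip":0.5,"dx":-0.25,"dy":0,"dz":0,"spin":2}]' 12
python3 chk.py | head -3
```

```text
clock: 22.05
eef_pos: [545.3, -118.3, 106.1]
eef_rot: [-1.569, -0.002, -1.428]
wrist_force: [3.8, -7.6, 2.9]
finger_gap: 12.6
{'clock': np.float64(22.05), 'eef_pos': array([ 545.27, -118.27,  106.07]), 'eef_rot': array([-1.57, -0.  , -1.43]), 'wrist_force': array([ 3.77, -7.56,  2.85]), 'finger_gap': np.float64(12.59), 'joints': array([-0.28,  0.43,  1.61, -0.  ,  1.1 ,  1.15])}
r 65.6994256057605 ang 189.34389102950522
tool x force 8.020993703100837 tool z 2.650134408430011
```

```bash
python3 -m jog '[{"grip":0.5,"dx":-0.08,"dy":0,"dz":0,"spin":0},{"grip":0.5,"dx":-0.15,"dy":0,"dz":0,"spin":0},{"grip":0.5,"dx":-0.15,"dy":0,"dz":0,"spin":0}]' 12
python3 chk.py | head -3
```

```text
clock: 22.42
eef_pos: [545.3, -118.0, 106.1]
eef_rot: [-1.568, -0.004, -1.428]
wrist_force: [6.9, -15.8, 0.8]
finger_gap: 12.2
{'clock': np.float64(22.42), 'eef_pos': array([ 545.31, -117.99,  106.13]), 'eef_rot': array([-1.57, -0.  , -1.43]), 'wrist_force': array([  6.87, -15.84,   0.79]), 'finger_gap': np.float64(12.23), 'joints': array([-0.28,  0.43,  1.61, -0.  ,  1.1 ,  1.15])}
r 65.61488673779846 ang 189.11093330849545
tool x force 16.65548586512921 tool z 4.545245162541874
```

The latch is at its stop: 16.7 N with only 0.3 mm of motion, at 189.1° against 190.2° expected. I'll unload, release and lift clear, then move aside so both cameras can see.

```bash
python3 -m jog '[{"grip":0.5,"dx":0.15,"dy":0,"dz":0,"spin":0},{"grip":3.5,"dx":0.2,"dy":0,"dz":0,"spin":0},{"grip":3.5,"dx":0.2,"dy":0,"dz":0,"spin":0},{"grip":3.5,"dx":0.2,"dy":0,"dz":0,"spin":0},{"grip":3.5,"dx":0.2,"dy":0,"dz":0,"spin":0},{"grip":3.5,"dx":0.2,"dy":-3,"dz":0,"spin":0},{"grip":3.5,"dx":0.2,"dy":-6,"dz":0,"spin":0},{"grip":3.5,"dx":0.2,"dy":-12,"dz":0,"spin":0},{"grip":3.5,"dx":0.2,"dy":-14,"dz":0,"spin":0},{"grip":3.5,"dx":5,"dy":-14,"dz":-2,"spin":0},{"grip":3.5,"dx":10,"dy":-14,"dz":-6,"spin":0},{"grip":3.5,"dx":14,"dy":-14,"dz":-12,"spin":0},{"grip":3.5,"dx":14,"dy":-14,"dz":-14,"spin":0},{"grip":3.5,"dx":14,"dy":-14,"dz":-14,"spin":0}]' 12
python3 - <<'E'
from h import *
brief()
t=shot('top','top8.png'); s=shot('side','side8.png')
a=t['color'][195:285,290:400,::-1]; b=s['color'][200:320,255:400,::-1]
f=lambda i:cv2.resize(i,(int(i.shape[1]*480/i.shape[0]),480),interpolation=cv2.INTER_CUBIC)[:, :400 if i is not a else 400]
def fit(i,w): return cv2.resize(i,(w,int(i.shape[0]*w/i.shape[1])),interpolation=cv2.INTER_CUBIC)
A=fit(a,400);B=fit(b,400);h=min(len(A),len(B))
cv2.imwrite('pics/c8.png',cv2.convertScaleAbs(cv2.hconcat([A[:h],B[:h]]),alpha=1.4))
# change of bystanders vs first pictures
for n,bx in (('top',[('glue',180,270,225,315),('stick',410,170,440,200),('phone',158,145,215,220),('notes',455,210,500,255)]),('side',[('glue',155,200,200,270),('stick',430,270,465,325),('phone',220,170,295,215),('notes',440,350,510,410)])):
    p,q=load(n+'0')['color'].astype(int),load(n+'8')['color'].astype(int)
    for k,x0,y0,x1,y1 in bx: 
        d=abs(p-q)[y0:y1,x0:x1].max(2); print(n,k,'px changed>50:',(d>50).sum(),'of',d.size)
E
```

```text
clock: 24.18
eef_pos: [424.5, -274.8, 246.0]
eef_rot: [-1.571, -0.0, -1.431]
wrist_force: [0.5, 0.1, -0.5]
finger_gap: 34.9
{'clock': np.float64(24.18), 'eef_pos': array([ 424.52, -274.78,  245.98]), 'eef_rot': array([-1.57, -0.  , -1.43]), 'wrist_force': array([ 0.55,  0.14, -0.51]), 'finger_gap': np.float64(34.87), 'joints': array([-0.65,  0.18,  1.6 , -0.  ,  1.37,  0.78])}
top glue px changed>50: 0 of 2025
top stick px changed>50: 0 of 900
top phone px changed>50: 0 of 4275
top notes px changed>50: 0 of 2025
side glue px changed>50: 1859 of 3150
side stick px changed>50: 1291 of 1925
side phone px changed>50: 2243 of 3375
side notes px changed>50: 3224 of 4200
```

View pics/c8.png

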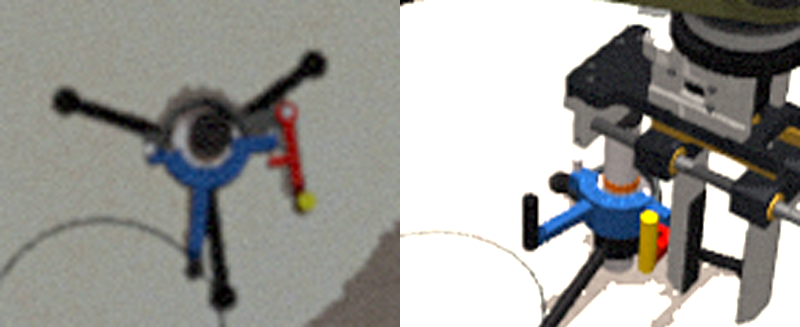

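In the top view the blue jaw is shut round the flanges and the red hook lies across the ear at (275,155), with the yellow pin at (306,201). The pole stands upright. The side view is partly hidden by the gripper. The four bystanders are unchanged in the top view; the side view's differences cover most of each box, which looks like a brightness change. A numeric check of the pins and the bystander centroids comes before handing in.

Run:
```python
from h import *
t=load('top8'); hsv=cv2.cvtColor(t['color'],cv2.COLOR_RGB2HSV)
def c(bx,lo,hi):
    x0,y0,x1,y1=bx; m=cv2.inRange(hsv[y0:y1,x0:x1],np.array(lo),np.array(hi)); M=cv2.moments(m,True); return M['m10']/M['m00']+x0,M['m01']/M['m00']+y0
yp=onz(t,*c((365,242,382,258),(20,110,60),(33,255,255)),126); bp=onz(t,*c((338,263,349,274),(0,0,0),(180,255,48)),126)
w=np.radians(10.2); R=np.array([[np.cos(w),-np.sin(w)],[np.sin(w),np.cos(w)]]); S=np.array([588,-51])
print('latch pin',yp.round(1),'expected',(S+R@[-54,-60]).round(1)); print('jaw pin',bp.round(1),'expected',(S+R@[-88,22]).round(1))
p,q=load('side0')['color'],load('side8')['color']
for k,x0,y0,x1,y1 in [('glue',155,200,200,270),('stick',430,270,465,325),('phone',220,170,295,215),('notes',440,350,510,410)]:
    P,Q=p[y0:y1,x0:x1].mean(2),q[y0:y1,x0:x1].mean(2); (sh,r)=cv2.phaseCorrelate(P,Q); print(k,P.mean(),Q.mean(),np.round(sh,2),round(r,2),'corr',np.corrcoef(P.ravel(),Q.ravel())[0,1].round(3))
```

```text
latch pin [ 544.8 -117.1  126. ] expected [ 545.5 -119.6]
jaw pin [500.6 -44.7 126. ] expected [497.5 -44.9]
glue 140.88391534391533 185.69089947089944 [0.43 0.01] 0.93 corr 0.998
stick 136.08796536796538 177.71670995670993 [0.01 0.03] 0.83 corr 0.979
phone 126.19259259259259 108.31496296296298 [0.54 0.76] 0.38 corr 0.544
notes 134.3302380952381 177.0693650793651 [ 0.05 -0.07] 1.0 corr 0.999
```

```bash
python3 -c "
from cell import ticket
print(ticket.sign_off())"
```

```text
the job is handed in; nothing more can be done
None
```

The pole section is seated over the brass spigot, the blue jaw is shut round the flanges, and the red latch is shut across the jaw, done in that order. I handed the job in at about 24 s of the 72 s allowed.

**Last checks**
- **Pole:** contact force rose to about 7.6 N with the foot at seat height. The pole stands upright in the final pictures.
- **Jaw:** it stopped firmly at 18.8 N. The pin was within 0.3° of its calculated shut angle while gripped, and within about 3 mm of its calculated shut place in the final top view.
- **Latch:** it stopped firmly at 16.7 N. The pin was about 1.1° past its calculated shut angle, and within about 3 mm of its place in the top view. Those differences are about what the camera calibration and my stand estimate allow.
- **Bystanders:** all four show no change in the top view. In the side view the glue bottle, glue stick and note block match.

**Checks that failed or disagreed**
- The side view was brighter at the end, so a plain pixel comparison there failed.
- The phone's side match was poor (correlation 0.54). I put that down to the arm being in the way but did not confirm it; only the top view shows the phone unmoved.
- My first move call was refused for lacking a "spin" value. The arm did not move, and I resent it.

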